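Sort the used things after an ultrasound-guided biopsy

TASK

The biopsy is over: sort the used things on the table. Lay the forceps and the scissors flat and side by side, not one on the other, lengthwise in the shallow oblong steel tray, put the syringe into the deep square box, and stand the filled specimen pot upright near the middle of the round white dish. Set the instruments and the pot down rather than dropping them, keep the pot upright all the way, and leave the tape roll, the marker pen and the tin where they are.

Things in the scene. Friction and masses are not known exactly. Their poses are not given: they have to be found in the camera images.
- forceps: Stainless steel clamping forceps, 130 mm long, 9 mm thick, lying flat on the table. Origin: centre of the underside of the solid box joint. Own x runs along the length, slim closed jaws at +x (67 mm from the origin), two finger rings at -x (the far ends 64 mm from the origin, 56 mm across both rings); z is up. Grip it across the box joint at the origin: 12 mm wide, 30 mm long, 9 mm high, near its balance point. 38 to 68 g.
- forceps_mid (a point): Centre of the forceps' box joint, 4.5 mm above the underside.
- scissors: Stainless steel surgical scissors, closed, 145 mm long, 9 mm thick, lying flat. Origin: centre of the underside of the solid pivot block. Own x runs along the length, flat blades at +x (to 73 mm), two larger finger rings at -x (to 72 mm, 66 mm across both rings); z is up. Grip across the pivot block at the origin: 14 mm wide, 30 mm long, 9 mm high, near its balance point. 45 to 81 g.
- scissors_mid (a point): Centre of the scissors' pivot block, 4.5 mm above the underside.
- syringe: Used plastic syringe without needle, lying down, 128 mm long: clear barrel 21 mm in diameter from -24 to +56 mm along own x, nozzle at +x to 68 mm, white finger flange (36 mm wide, 21 mm high) at -25 mm, plunger and thumb disc at -x to -60 mm. Origin: on the underside, below the barrel's axis. z is up. Grip across the barrel, 15 mm to the +x side of the origin. 19 to 34 g.
- syringe_mid (a point): Point on the syringe's axis above its origin (10.5 mm above the underside).
- pot: Filled, sealed specimen pot standing upright: clear body 43 mm in diameter, white screw cap 45 mm in diameter from 43 mm up to the top at 56 mm. Origin: centre of the underside, z up. Grip across the cap from above. 52 to 95 g.
- tray: Instrument tray, fixed: shallow oblong stainless tray, outside 160 mm (own x) by 230 mm (own y, its length), 25 mm high, wall 4 mm, floor 4 mm thick. Origin: centre of the underside. Its length lies roughly crosswise to the robot's forward direction.
- box: Plastic-waste box, fixed: the deep square grey plastic box, outside 160 by 160 mm, 55 mm high, wall and floor 5 mm, open at the top. Origin: centre of the underside.
- dish: Specimen dish, fixed: round shallow white dish, 136 mm across the rim, 18 mm high, wall 4 mm, floor 4 mm thick (flat, inner diameter 120 mm or a little more). Origin: centre of the underside.
- tape: Bystander, in the row with the used things: roll of white tape lying flat, 68 mm across, 25 mm high, loose.
- pen: Bystander: capped marker pen, 130 mm long, 12 mm thick, lying at the left end of the used things.
- tin: Bystander: round lidded steel tin, 70 mm across, 34 mm high, at the right end of the used things.

How it is judged:
At the end, for the whole second after the job is handed in: Forceps and scissors lie flat on the tray floor, within 26 degrees of lengthwise, middles within 68 mm of its centre across and 55 mm along, neither on the other; syringe down in the box (middle below 40 mm); pot upright (6 degrees) on the dish floor within 43 mm of centre; all at rest (x of forceps_mid in the frame of tray between -0.068 and 0.068 m and y of forceps_mid in the frame of tray between -0.055 and 0.055 m and z of each of forceps_mid, scissors_mid in the frame of tray below 0.0135 m and angle between the x axis of each of forceps, scissors and the y axis of tray, either way round below 0.45 rad and angle between the z axis of each of forceps, scissors and the z axis of tray, either way round below 0.12 rad and x of scissors_mid in the frame of tray between -0.068 and 0.068 m and y of scissors_mid in the frame of tray between -0.055 and 0.055 m and x of syringe_mid in the frame of box between -0.072 and 0.072 m and y of syringe_mid in the frame of box between -0.072 and 0.072 m and z of syringe_mid in the frame of box below 0.04 m and horizontal distance between pot and dish below 0.043 m and z of pot in the frame of dish below 0.008 m and angle between pot's own z axis and vertical below 0.1 rad and linear speed of each of forceps, scissors, syringe, pot below 0.03 m/s); the robot touches nothing.
It fails at once if the specimen pot is tipped by more than about 35 degrees (angle between pot's own z axis and vertical above 0.6 rad).
It fails at once if the specimen pot is let go more than 20 mm above the dish floor (dropped in) (horizontal distance between pot and dish below 0.075 m and z of pot in the frame of dish above 0.024 m and contact force between the fingers and pot below 0.02 N).
It fails at once if the forceps let go more than about 35 mm above the tray floor (dropped in) (x of forceps in the frame of tray between -0.08 and 0.08 m and y of forceps in the frame of tray between -0.115 and 0.115 m and z of forceps in the frame of tray above 0.04 m and contact force between the fingers and forceps below 0.02 N).
It fails at once if the scissors let go more than about 35 mm above the tray floor (dropped in) (x of scissors in the frame of tray between -0.08 and 0.08 m and y of scissors in the frame of tray between -0.115 and 0.115 m and z of scissors in the frame of tray above 0.04 m and contact force between the fingers and scissors below 0.02 N).
It fails at once if one of the bystanders (tape roll, marker pen, tin) is moved by more than 40 mm (distance of any of tape, pen, tin from where it was at the start of the episode above 0.04 m).
It also fails if it takes over 72 s, if anything falls off the work surface, if the arm or the gripper's body presses on something with over 40 N, if the wrist force passes 120 N, or if a joint passes its speed limit or range.

ROBOT

A 6-joint arm with a two-finger parallel gripper is mounted at the origin on the work surface. World frame = base frame: x ahead of the robot, y to its left, z up, the work surface at z = 0. Lengths are in m, angles in rad, forces in N, time in s.
With the tool pointing down it reaches from about 0.25 to 0.725 m from the base axis. Payload 4 kg.
Tool frame: the origin (TCP) lies on the centre line of the jaws, within the pads' length; the fingertips stand 22 mm ahead of it and the grasp point (between the pads) lies 3 mm ahead of it; z points along the fingers, y is the line along which they close (so a half turn about z gives the same grasp; the last joint's range is limited). The gripper opens to 85 mm and grips with 20 to 120 N. Pads are 22 mm wide; open, the fingers measure 114 mm over their backs; the gripper's body (76 mm by 85 mm) begins 54 mm behind the grasp point. The pads swing forward as they close: fully open they stand 13 mm farther back than shut.
Start: joints at [-1.115, 0.241, 0.005, 1.335, 0, 1.571], TCP at [0.22, -0.449, 0.253] pointing down, gripper open.
Joint ranges: [-2.72, 2.72], [-1.05, 1.87], [-1.09, 1.28], [-1.99, 2.15], [-1.42, 1.44], [-3.14, 3.14]. Speed limits (rad/s): [2.79, 2.79, 3.14, 3.14, 3.14, 3.14].

INTERFACE

Orientations are given as a unit quaternion [x, y, z, w].
In Python, from workcell import bot gives the robot as it stands.
- The arm moves only by the shell command python3 -m inch 'ROWS'. ROWS is JSON, one flat list of numbers, 7 for each row, row after row: the shift along the world's x, y, z in mm, then the turn, a rotation vector about the world's x, y, z in rad, then the opening in per cent of the stroke, from 0 (shut) to 100 (fully open). A call has 1 to 8 rows; each row is the pose to reach, as a shift and turn from the pose commanded when the call began; what a row does not reach only later rows make up. A row lasts 1/12 s, in which the tool goes at most 41.7 mm and 7.16 degrees, less where a joint would pass 70% of its speed; a pose out of reach is approached as far as the arm can. A call with a gripper value outside its range is refused whole. The fingers move at their own pace and stop on an object; the grip force is fixed at half the most. Time passes only in rows, so rows that repeat a pose let the fingers close. It gives the time, the measured TCP pose, the force, the opening and the grip force at its end, in the units of the state.
- bot.get_obs(): the state, without advancing time (a new reading comes with each control period).
- bot.camera(name): name is "scene" or "top" or "wrist"; returns the picture (384x512x3 uint8, blue, green, red); there is no depth.
- bot.camera_info(name): a dict with "intrinsics" (3x3 intrinsics, pixels), "distortion" ([k1, k2, p1, p2, k3] as OpenCV has them; the pictures are not rectified), "camera_from_world" (4x4, takes a point from world to camera coordinates); the wrist camera has in their place "hand_eye" (4x4, takes a point from camera to tool coordinates, whose origin is the TCP and whose axes are the flange's). Camera axes: x right, y down, z forward; pixel columns grow to the right and rows downward; lengths in m; the calibration is good to about 2 mm. A picture is of the moment at which its call begins: read the wrist's pose just before it. camera_info takes no time and is no camera call.
- bot.job_done(): hands the job in; it is judged then, once.
Trained networks look in the newest picture that a camera, given by its name, has taken for a name from the list of things; names that differ only in an ending like _2 or _b are one class to them, and where a whole thing is asked for, a point or a joint stands for the part that bears it (a point fixed in the world has none). Each returns a list of dicts, best first, with "confidence" (0 to 1); they miss things now and then, are a little off and sometimes report something else, mostly with a low value. They report only what shows in the picture. A call takes as long as a camera call.
- bot.silhouettes(camera, target): "mask" (384x512 bool, what is visible of it) and "uv" ([column, row] in pixels, amid what is visible of it).
- bot.spot_point(camera, target): "uv" ([column, row] in pixels: a listed point, or the origin of a listed thing).
The state is a dict: "clock": time; "joint_pos": joint angles; "joint_vel": joint speeds; "tau": joint torques, N m; "eef_pos": TCP position; "tool_rot": TCP orientation; "ft_force": force on the tool from outside, world axes, zero at the start; "ft_torque": the same for the moment, N m; "grip_width": finger opening in m; "grasp_force": force on a finger pad.
Only numpy, scipy, OpenCV 4.12 (cv2) and the standard library are available. Lean on these libraries where they do the work, as an engineer would, in place of code of your own. Each camera call takes 0.05 s, during which the arm holds its last target. There are 200 camera calls.

## Working session

There is one attempt and no reset: what is moved stays moved. The work goes in short steps, Python scripts to look and compute and a shell command to move; the robot and the scene stay as the last step left them, time stands still between calls to the robot, and variables do not carry over. Pictures are saved under pics/ and viewed, at most 10 in all, crops included, and the job is handed in when it is done.

```bash
mkdir -p pics
cat > h.py <<'E'
import numpy as np, cv2
from workcell import bot
from scipy.spatial.transform import Rotation as R
def cam(name):
    i=bot.camera_info(name); K=np.array(i["intrinsics"]);D=np.array(i["distortion"])
    if "camera_from_world" in i: T=np.linalg.inv(np.array(i["camera_from_world"]))
    else:
        o=bot.get_obs(); W=np.eye(4); W[:3,:3]=R.from_quat(o["tool_rot"]).as_matrix(); W[:3,3]=o["eef_pos"]
        T=W@np.array(i["hand_eye"])
    return K,D,T
def ray(c,uv,z):
    K,D,T=c
    p=cv2.undistortPoints(np.array(uv,float).reshape(-1,1,2),K,D).reshape(-1,2)
    d=np.c_[p,np.ones(len(p))]@T[:3,:3].T; o=T[:3,3]
    return o+d*((z-o[2])/d[:,2])[:,None]
E
python3 - <<'E'
from h import *
im=bot.camera("top"); cv2.imwrite("pics/top.png",im)
c=cam("top"); print(c[2].round(3).tolist())
for n,z in dict(forceps=.005,scissors=.005,syringe=.01,pot=.05,tray=.02,box=.05,dish=.015,tape=.025,pen=.01,tin=.034).items():
    s=bot.silhouettes("top",n)
    for k in s[:2]:
        v,u=np.nonzero(k["mask"]); P=ray(c,np.c_[u,v],z)[:,:2]
        m=P.mean(0); w,V=np.linalg.eigh(np.cov((P-m).T)); a=V[:,1]; q=(P-m)@V
        r=cv2.minAreaRect(P.astype(np.float32)*1000)
        print(n,round(k["confidence"],2),np.round(k["uv"]),m.round(3),"ang",np.degrees(np.arctan2(a[1],a[0])).round(1),"ext",np.ptp(q,axis=0).round(3),np.round(r[0]),np.round(r[1]),round(r[2]))
for n,z in dict(forceps_mid=.0045,scissors_mid=.0045,syringe_mid=.0105,pot=0,tray=0,box=0,dish=0).items():
    for k in bot.spot_point("top",n)[:1]: print(n,round(k["confidence"],2),np.round(k["uv"]),ray(c,k["uv"],z).round(4))
o=bot.get_obs();print(o["clock"],o["tool_rot"],o["eef_pos"])
E
```

```text
[[0.051, -0.972, 0.228, 0.311], [-0.999, -0.048, 0.018, -0.016], [-0.007, -0.229, -0.973, 1.008], [0.0, 0.0, 0.0, 1.0]]
forceps 0.8 [199. 226.] [0.435 0.157] ang 62.3 ext [0.055 0.128] [432. 173.] [127.  55.] 74
forceps 0.37 [428. 203.] [ 0.54 -0.47] ang 115.6 ext [0.072 0.087] [ 541. -470.] [70. 82.] 3
scissors 0.65 [143. 227.] [0.421 0.307] ang 97.3 ext [0.059 0.083] [427. 311.] [73. 63.] 43
syringe 0.87 [382. 237.] [ 0.434 -0.343] ang 94.9 ext [0.032 0.133] [ 436. -342.] [132.  32.] 89
pot 0.51 [320. 227.] [ 0.447 -0.175] ang 130.1 ext [0.042 0.053] [ 446. -175.] [41. 52.] 47
tray 0.74 [164. 152.] [0.631 0.262] ang 94.1 ext [0.17  0.236] [632. 263.] [168. 235.] 5
box 0.85 [255. 156.] [0.628 0.002] ang -177.6 ext [0.164 0.179] [629.   3.] [177. 164.] 5
box 0.39 [136. 226.] [0.419 0.318] ang 71.3 ext [0.064 0.138] [414. 331.] [140.  63.] 81
dish 0.65 [351. 173.] [ 0.605 -0.255] ang 166.4 ext [0.134 0.132] [ 605. -254.] [134. 132.] 78
tape 0.57 [253. 220.] [ 0.435 -0.009] ang 171.2 ext [0.067 0.069] [435.  -9.] [66. 64.] 3
tape 0.33 [381. 236.] [ 0.431 -0.334] ang 94.7 ext [0.026 0.128] [ 433. -338.] [ 26. 127.] 1
pen 0.61 [ 88. 182.] [0.544 0.456] ang 174.4 ext [0.015 0.124] [545. 455.] [ 15. 124.] 86
tin 0.59 [429. 201.] [ 0.536 -0.457] ang 121.0 ext [0.074 0.084] [ 537. -457.] [73. 80.] 3
forceps_mid 0.69 [192. 224.] [[0.4397 0.1658 0.0045]]
scissors_mid 0.75 [124. 226.] [[0.4247 0.3511 0.0045]]
syringe_mid 0.81 [388. 236.] [[ 0.4313 -0.3569  0.0105]]
pot 0.81 [319. 228.] [[ 0.4458 -0.177   0.    ]]
tray 0.6 [166. 154.] [[0.6347 0.2581 0.    ]]
box 0.6 [256. 160.] [[0.6306 0.0038 0.    ]]
dish 0.81 [348. 175.] [[ 0.5972 -0.2546  0.    ]]
0.9 [9.74142370e-01 2.25935041e-01 7.44892458e-07 2.92680300e-05] [ 0.2200942  -0.44896943  0.2533269 ]
```

View pics/top.png

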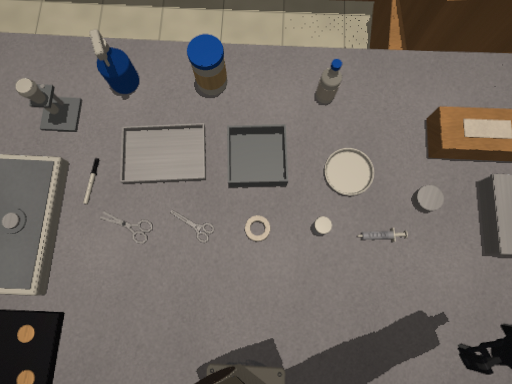

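```bash
cat > look.py <<'E'
import sys
from h import *
# look.py pic name:z ...   silhouettes + spot points seen by the wrist camera, and shift from TCP
pic=sys.argv[1]; c=cam("wrist"); im=bot.camera("wrist"); o=bot.get_obs(); t=np.array(o["eef_pos"])
M=R.from_quat(o["tool_rot"]).as_matrix()
print("t",round(o["clock"],2),"tcp",t.round(4),"yaw y",np.degrees(np.arctan2(M[1,1],M[0,1])).round(1),"tilt",M[:,2].round(3),"grip",round(o["grip_width"],4))
for a in sys.argv[2:]:
    n,z=a.split(":"); z=float(z)
    for k in bot.silhouettes("wrist",n.replace("_mid",""))[:1]:
        v,u=np.nonzero(k["mask"]); P=ray(c,np.c_[u,v],z)[:,:2]
        m=P.mean(0); w,V=np.linalg.eigh(np.cov((P-m).T)); q=(P-m)@V; r=cv2.minAreaRect(P.astype(np.float32)*1000)
        print(n,round(k["confidence"],2),"mean",m.round(4),"ang",np.degrees(np.arctan2(V[1,1],V[0,1])).round(1),"ext",np.ptp(q,axis=0).round(3),"rect",np.round(r[0],1),np.round(r[1]),round(r[2],1))
        cs,_=cv2.findContours(k["mask"].astype(np.uint8),0,1); cv2.drawContours(im,cs,-1,(0,255,0),1)
    for k in bot.spot_point("wrist",n)[:1]:
        p=ray(c,k["uv"],z)[0]; print("  spot",round(k["confidence"],2),np.round(k["uv"]),p.round(4),"shift mm",((p-t)*1000).round(1)[:2])
        cv2.circle(im,tuple(int(x) for x in k["uv"]),3,(0,0,255),-1)
if pic!="-": cv2.imwrite("pics/"+pic+".png",im)
E
python3 -c "
from h import *
print(np.array(bot.camera_info('wrist')['hand_eye']).round(3), np.array(bot.camera_info('wrist')['intrinsics']).round())"
python3 -m inch '[213,112,-30,0,0,1.2,100,213,112,-30,0,0,1.2,100,213,112,-30,0,0,1.2,100,213,112,-30,0,0,1.2,100,213,112,-30,0,0,1.2,100,213,112,-30,0,0,1.2,100,213,112,-30,0,0,1.2,100,213,112,-30,0,0,1.2,100]'
python3 -m inch '[0,0,0,0,0,0.2,100,0,0,0,0,0,0.2,100,0,0,0,0,0,0.2,100]'
python3 look.py w1 syringe_mid:0.0105
```

```text
[[ 0.    -0.957 -0.291  0.076]
 [ 1.     0.    -0.     0.   ]
 [ 0.    -0.291  0.957 -0.12 ]
 [ 0.     0.     0.     1.   ]] [[282.   0. 256.]
 [  0. 282. 188.]
 [  0.   0.   1.]]
clock: 1.57
eef_pos: [0.435, -0.3353, 0.2225]
tool_rot: [0.743, 0.669, -0.0, -0.001]
ft_force: [-0.9, 0.4, -0.7]
grip_width: 0.0852
grasp_force: 0.0
clock: 1.82
eef_pos: [0.4333, -0.3368, 0.2232]
tool_rot: [0.676, 0.737, -0.0, -0.0]
ft_force: [0.2, -0.4, 0.1]
grip_width: 0.0853
grasp_force: 0.0
t 1.87 tcp [ 0.4332 -0.3369  0.2232] yaw y 4.8 tilt [-0.  0. -1.] grip 0.0852
syringe_mid 0.77 mean [ 0.4373 -0.3419] ang 95.2 ext [0.032 0.13 ] rect [ 437.9 -343.9] [ 32. 130.] 5.0
  spot 0.68 [256. 176.] [ 0.4351 -0.3479  0.0105] shift mm [  2. -11.]
```

View pics/w1.png

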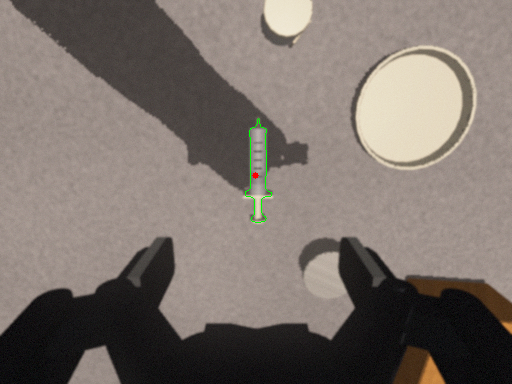

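The picture shows the syringe along the image's vertical at (257,170), with the nozzle up (+y) and the flange at row 194. That agrees with the network, so I grip it.

```bash
python3 -m inch '[3,4,-40,0,0,0,100,3,4,-80,0,0,0,100,3,4,-115,0,0,0,100,3,4,-145,0,0,0,100,3,4,-170,0,0,0,100,3,4,-187,0,0,0,100,3,4,-197,0,0,0,100,3,4,-197,0,0,0,60]'
python3 -m inch '[0,0,0,0,0,0,10,0,0,0,0,0,0,10,0,0,0,0,0,0,10,0,0,0,0,0,0,10,0,0,0,0,0,0,10,0,0,0,0,0,0,10,0,0,0,0,0,0,10,0,0,0,0,0,0,10]'
python3 -m inch '[0,0,20,0,0,0,10,0,0,60,0,0,0,10,0,0,100,0,0,0,10,0,0,120,0,0,0,10]'
```

```text
clock: 2.63
eef_pos: [0.4345, -0.332, 0.024]
tool_rot: [0.677, 0.736, -0.0, -0.002]
ft_force: [-0.6, -0.6, -0.2]
grip_width: 0.0754
grasp_force: 0.0
clock: 3.3
eef_pos: [0.437, -0.3337, 0.028]
tool_rot: [0.676, 0.736, 0.0, 0.002]
ft_force: [-0.1, 0.5, 6.4]
grip_width: 0.0187
grasp_force: 58.7
clock: 3.63
eef_pos: [0.4378, -0.3342, 0.1513]
tool_rot: [0.676, 0.737, 0.0, 0.003]
ft_force: [0.9, -0.7, 0.0]
grip_width: 0.0183
grasp_force: 58.8
```

```bash
python3 -m inch '[18,33,5,0,0,0,10,38,68,5,0,0,0,10,57,103,5,0,0,0,10,77,138,5,0,0,0,10,96,173,5,0,0,0,10,115,208,5,0,0,0,10,135,243,5,0,0,0,10,155,278,5,0,0,0,10]'
python3 -m inch '[20,35,0,0,0,0,10,38,66,0,0,0,0,10,38,68,0,0,0,0,10,38,68,0,0,0,0,10]'
python3 look.py w2 box:0.055
```

```text
clock: 4.3
eef_pos: [0.5917, -0.0531, 0.1517]
tool_rot: [0.676, 0.737, 0.0, 0.0]
ft_force: [0.7, -0.4, -0.4]
grip_width: 0.0186
grasp_force: 58.7
clock: 4.63
eef_pos: [0.6296, 0.0155, 0.151]
tool_rot: [0.675, 0.738, -0.0, 0.0]
ft_force: [-1.1, -0.5, 0.1]
grip_width: 0.0185
grasp_force: 58.8
t 4.68 tcp [0.6288 0.0138 0.151 ] yaw y 5.0 tilt [-0.001 -0.001 -1.   ] grip 0.0188
box 0.94 mean [0.6335 0.0296] ang -175.8 ext [0.138 0.16 ] rect [634.6  13.2] [160. 138.] 4.5
```

View pics/w2.png

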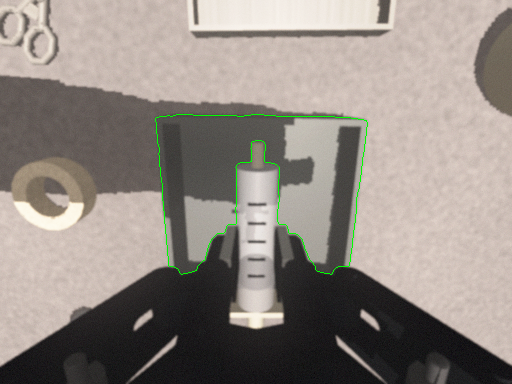

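The box's far rim is at row 118, with sides at columns 157 and 366. The syringe sits centred over it, so I lower and release it.

```bash
python3 -m inch '[5,0,-35,0,0,0,10,5,0,-65,0,0,0,10,5,0,-90,0,0,0,10,5,0,-105,0,0,0,10,5,0,-110,0,0,0,10,5,0,-110,0,0,0,45,5,0,-110,0,0,0,45,5,0,-110,0,0,0,45]'
python3 -m inch '[0,0,5,0,0,0,45,0,0,40,0,0,0,45,0,0,80,0,0,0,45,0,0,120,0,0,0,45,0,0,160,0,0,0,60,-10,-10,170,0,0,0,100,-30,-30,170,0,0,0,100,-50,-60,170,0,0,0,100]'
python3 -m inch '[-14,-14,0,0,0,0,100,-41,-31,0,0,0,0,100,-68,-52,0,0,0,0,100,-95,-77,0,0,0,0,100,-120,-100,0,0,0,0,100,-139,-125,0,0,0,0,100,-139,-140,0,0,0,0,100,-139,-141,0,0,0,0,100]'
python3 look.py w3 pot:0.056 dish:0.018 syringe_mid:0.016
```

```text
clock: 5.45
eef_pos: [0.6354, 0.0124, 0.0433]
tool_rot: [0.677, 0.736, 0.001, 0.001]
ft_force: [-0.2, -0.0, 0.8]
grip_width: 0.0383
grasp_force: 0.0
clock: 6.12
eef_pos: [0.5855, -0.0456, 0.2151]
tool_rot: [0.675, 0.738, 0.003, 0.003]
ft_force: [0.6, -1.0, 0.6]
grip_width: 0.0839
grasp_force: 0.0
clock: 6.78
eef_pos: [0.4447, -0.1906, 0.2135]
tool_rot: [0.678, 0.735, 0.0, 0.002]
ft_force: [0.3, 0.7, -0.3]
grip_width: 0.0854
grasp_force: 0.0
t 6.83 tcp [ 0.4453 -0.1894  0.2132] yaw y 4.7 tilt [ 0.004 -0.001 -1.   ] grip 0.0857
pot 0.6 mean [ 0.4497 -0.1756] ang 101.4 ext [0.044 0.05 ] rect [ 450.2 -176.2] [48. 45.] 68.3
  spot 0.86 [260. 158.] [ 0.4492 -0.1697  0.056 ] shift mm [ 4.  19.8]
dish 0.59 mean [ 0.6083 -0.2421] ang 160.1 ext [0.125 0.138] rect [ 606.7 -247.4] [119. 137.] 79.1
  spot 0.77 [376. 225.] [ 0.5993 -0.2474  0.018 ] shift mm [154.1 -58. ]
syringe_mid 0.61 mean [ 0.6347 -0.0266] ang 91.1 ext [0.048 0.061] rect [633.2 -30.7] [64. 44.] 72.4
```

View pics/w3.png

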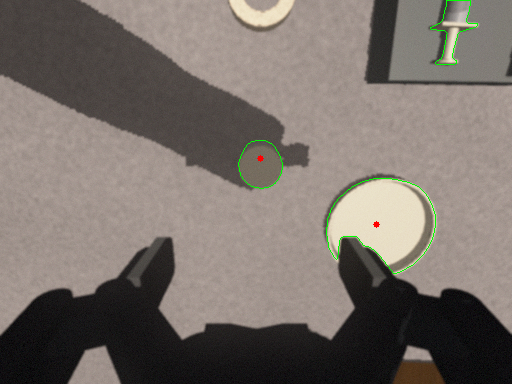

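The syringe is in the box (upper right). The pot's cap is in shadow at (260,164), and the dish is at (380,225). Next I grip the pot across its cap.

```bash
python3 -m inch '[4,12,-30,0,0,0,100,4,12,-65,0,0,0,100,4,12,-95,0,0,0,100,4,12,-120,0,0,0,100,4,12,-140,0,0,0,100,4,12,-155,0,0,0,100,4,12,-161,0,0,0,100,4,12,-161,0,0,0,80]'
python3 -m inch '[0,0,0,0,0,0,40,0,0,0,0,0,0,40,0,0,0,0,0,0,40,0,0,0,0,0,0,40,0,0,0,0,0,0,40,0,0,0,0,0,0,40,0,0,0,0,0,0,40,0,0,0,0,0,0,40]'
python3 -m inch '[0,0,8,0,0,0,40,0,0,20,0,0,0,40,0,0,38,0,0,0,40,0,0,54,0,0,0,40,0,0,65,0,0,0,40,0,0,70,0,0,0,40]'
```

```text
clock: 7.8
eef_pos: [0.4481, -0.1749, 0.0488]
tool_rot: [0.676, 0.737, -0.001, -0.002]
ft_force: [0.5, 0.5, -0.2]
grip_width: 0.0751
grasp_force: 0.0
clock: 8.47
eef_pos: [0.4502, -0.1764, 0.0518]
tool_rot: [0.676, 0.736, 0.001, 0.001]
ft_force: [-0.2, 0.5, 6.8]
grip_width: 0.0431
grasp_force: 60.4
clock: 8.97
eef_pos: [0.4501, -0.1764, 0.1225]
tool_rot: [0.676, 0.736, 0.001, 0.002]
ft_force: [-0.1, -0.5, -1.5]
grip_width: 0.0432
grasp_force: 60.9
```

```bash
python3 -m inch '[8,-4,0,0,0,0,40,26,-12,0,0,0,0,40,50,-24,0,0,0,0,40,76,-36,0,0,0,0,40,102,-48,0,0,0,0,40,126,-60,0,0,0,0,40,144,-69,0,0,0,0,40,155,-74,0,0,0,0,40]'
python3 look.py w4 dish:0.018 pot:0.115
```

```text
clock: 9.63
eef_pos: [0.606, -0.2512, 0.1185]
tool_rot: [0.677, 0.736, -0.0, -0.0]
ft_force: [-0.7, -0.6, -1.3]
grip_width: 0.0431
grasp_force: 61.0
t 9.68 tcp [ 0.6073 -0.2517  0.1184] yaw y 4.8 tilt [ 0.001 -0.001 -1.   ] grip 0.0431
dish 0.78 mean [ 0.6061 -0.2337] ang -175.7 ext [0.101 0.134] rect [ 606.4 -238.1] [134. 100.] 4.9
  spot 0.84 [255. 194.] [ 0.6061 -0.2488  0.018 ] shift mm [-1.2  2.9]
pot 0.64 mean [ 0.6071 -0.2496] ang 96.6 ext [0.046 0.064] rect [ 607.8 -249.7] [46. 65.] 2.1
  spot 0.83 [254. 226.] [ 0.6048 -0.2331  0.115 ] shift mm [-2.5 18.6]
```

View pics/w4.png

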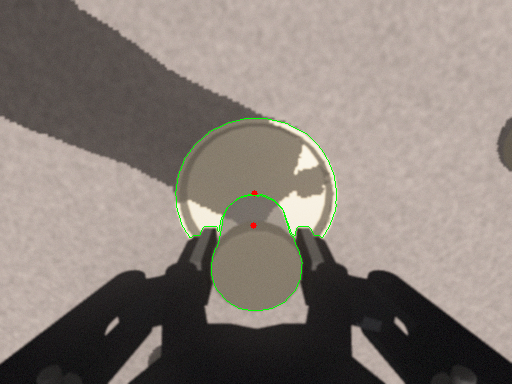

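The pot hangs upright over the dish, whose rim circle is centred near (256,195). The centres agree within about 3 mm, so I lower it.

```bash
python3 -m inch '[0,-2,-10,0,0,0,40,0,-2,-25,0,0,0,40,0,-2,-40,0,0,0,40,0,-2,-50,0,0,0,40,0,-2,-56,0,0,0,40,0,-2,-59,0,0,0,40,0,-2,-60,0,0,0,40,0,-2,-60,0,0,0,40]'
python3 -m inch '[0,0,-1,0,0,0,40,0,0,-2,0,0,0,40,0,0,-3,0,0,0,40,0,0,-3,0,0,0,40,0,0,-3,0,0,0,40]'
```

```text
clock: 10.55
eef_pos: [0.6043, -0.252, 0.0606]
tool_rot: [0.676, 0.737, 0.0, 0.0]
ft_force: [0.1, 0.5, -0.7]
grip_width: 0.0428
grasp_force: 61.1
clock: 10.97
eef_pos: [0.6041, -0.252, 0.0574]
tool_rot: [0.676, 0.737, 0.0, 0.0]
ft_force: [-0.8, 0.5, -0.7]
grip_width: 0.0432
grasp_force: 61.1
```

```bash
python3 -m inch '[0,0,-1,0,0,0,40,0,0,-2,0,0,0,40,0,0,-2,0,0,0,40,0,0,-2,0,0,0,70,0,0,-2,0,0,0,70,0,0,-2,0,0,0,70,0,0,-2,0,0,0,70,0,0,-2,0,0,0,70]'
python3 -m inch '[0,0,10,0,0,0,70,0,0,30,0,0,0,70,0,0,60,0,0,0,70,0,0,100,0,0,0,70,0,0,140,0,0,0,100,0,0,160,0,0,0,100]'
python3 -m inch '[-12,30,0,0,0,0,100,-27,65,0,0,0,0,100,-42,100,0,0,0,0,100,-57,135,0,0,0,0,100,-72,170,0,0,0,-0.1,100,-87,205,0,0,0,-0.2,100,-102,240,0,0,0,-0.3,100,-117,275,0,0,0,-0.4,100]'
python3 -m inch '[-20,38,0,0,0,-0.1,100,-40,76,0,0,0,-0.2,100,-55,105,0,0,0,-0.2,100,-62,120,0,0,0,-0.2,100,-62,120,0,0,0,-0.2,100]'
python3 look.py w5 forceps_mid:0.0045
python3 - <<'E'
from h import *
bot.camera("top");c=cam("top")
for n,z in dict(pot=.004,dish=0,tray=0).items():
    for k in bot.spot_point("top",n)[:1]: print(n,ray(c,k["uv"],z).round(4))
E
```

```text
clock: 11.63
eef_pos: [0.604, -0.2519, 0.0551]
tool_rot: [0.676, 0.737, -0.0, -0.0]
ft_force: [-0.6, -0.3, -0.4]
grip_width: 0.0595
grasp_force: 0.0
clock: 12.13
eef_pos: [0.6057, -0.2527, 0.2222]
tool_rot: [0.676, 0.736, 0.001, 0.004]
ft_force: [1.0, -0.7, 1.3]
grip_width: 0.0812
grasp_force: 0.0
clock: 12.8
eef_pos: [0.4862, 0.0245, 0.2163]
tool_rot: [0.811, 0.585, 0.001, 0.0]
ft_force: [1.3, -0.1, 0.9]
grip_width: 0.0854
grasp_force: 0.0
clock: 13.22
eef_pos: [0.4235, 0.1458, 0.2163]
tool_rot: [0.862, 0.506, 0.001, -0.0]
ft_force: [0.5, -0.5, -0.4]
grip_width: 0.0855
grasp_force: 0.0
t 13.27 tcp [0.4245 0.1445 0.2163] yaw y -29.3 tilt [ 0.001  0.    -1.   ] grip 0.0852
forceps_mid 0.91 mean [0.4408 0.1632] ang 62.8 ext [0.054 0.128] rect [434.6 171.8] [128.  53.] 73.2
  spot 0.65 [258. 142.] [0.4421 0.1714 0.0045] shift mm [17.5 26.9]
pot [[ 0.5954 -0.2465  0.004 ]]
dish [[ 0.6001 -0.2552  0.    ]]
tray [[0.6361 0.2591 0.    ]]
```

View pics/w5.png

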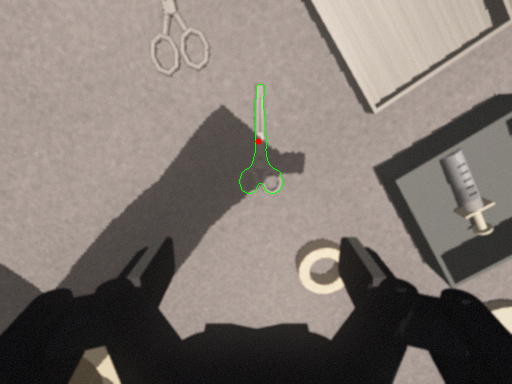

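The forceps lie along the image's vertical, jaws up at (260,86), rings at row 190 and the joint near (258,141). The syringe is in the box and the scissors are at the top. I grip the forceps.

```bash
python3 -m inch '[16,24,-40,0,0,0.03,100,16,24,-80,0,0,0.03,90,16,24,-115,0,0,0.03,80,16,24,-145,0,0,0.03,70,16,24,-170,0,0,0.03,60,16,24,-184,0,0,0.03,60,16,24,-190,0,0,0.03,60,16,24,-191,0,0,0.03,60]'
python3 -m inch '[0,0,0,0,0,0,0,0,0,0,0,0,0,0,0,0,0,0,0,0,0,0,0,0,0,0,0,0,0,0,0,0,0,0,0,0,0,0,0,0,0,0,0,0,0,0,0,0,0,0,0,0,0,0,0,0]'
python3 -m inch '[0,0,10,0,0,0,0,0,0,30,0,0,0,0,0,0,55,0,0,0,0,0,0,80,0,0,0,0,0,0,95,0,0,0,0,0,0,100,0,0,0,0]'
```

```text
clock: 14.23
eef_pos: [0.4404, 0.166, 0.0229]
tool_rot: [0.857, 0.516, -0.002, -0.0]
ft_force: [0.4, -0.3, 0.4]
grip_width: 0.0511
grasp_force: 0.0
clock: 14.9
eef_pos: [0.4422, 0.1674, 0.0258]
tool_rot: [0.856, 0.517, 0.002, 0.0]
ft_force: [-0.6, -0.8, 6.9]
grip_width: 0.0098
grasp_force: 57.9
clock: 15.4
eef_pos: [0.4429, 0.1678, 0.1274]
tool_rot: [0.856, 0.517, 0.003, 0.001]
ft_force: [0.9, -0.7, -0.3]
grip_width: 0.01
grasp_force: 57.6
```

```bash
python3 -m inch '[10,3,10,0,0,0.07,0,35,11,10,0,0,0.16,0,67,22,10,0,0,0.26,0,100,33,10,0,0,0.36,0,133,44,10,0,0,0.46,0,166,55,10,0,0,0.56,0,196,65,10,0,0,0.56,0,215,71,10,0,0,0.56,0]'
python3 -m inch '[5,2,0,0,0,0,0,5,2,0,0,0,0,0,5,2,0,0,0,0,0]'
python3 look.py w6 tray:0.025 forceps_mid:0.118
```

```text
clock: 16.07
eef_pos: [0.6582, 0.2388, 0.1326]
tool_rot: [0.68, 0.733, 0.0, 0.0]
ft_force: [0.5, -0.2, -0.4]
grip_width: 0.0096
grasp_force: 57.7
clock: 16.32
eef_pos: [0.6599, 0.2397, 0.1329]
tool_rot: [0.68, 0.733, -0.001, -0.001]
ft_force: [0.2, -0.8, -1.0]
grip_width: 0.0095
grasp_force: 57.7
t 16.37 tcp [0.6596 0.2396 0.1335] yaw y 4.3 tilt [-0.002 -0.001 -1.   ] grip 0.0095
tray 0.66 mean [0.6302 0.2919] ang 84.5 ext [0.198 0.245] rect [635.  266.9] [160. 220.] 5.6
  spot 0.8 [233. 159.] [0.6397 0.2683 0.025 ] shift mm [-19.9  28.7]
forceps_mid 0.63 mean [0.6604 0.2539] ang 94.6 ext [0.019 0.12 ] rect [660.9 247.8] [ 19. 120.] 4.4
  spot 0.89 [259. 242.] [0.6624 0.2436 0.118 ] shift mm [2.8 3.9]
```

View pics/w6.png

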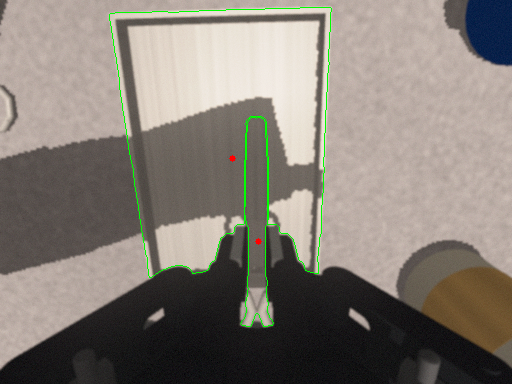

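The tray rim runs from (110,15) to (331,9). Its far end is at y≈0.377, so its centre is near (0.6345, 0.262). The forceps hang lengthwise, right of the tray's centre line, and I lower them into the far slot.

```bash
python3 -m inch '[5,1,-15,0,0,0.01,0,10,1,-35,0,0,0.01,0,10,1,-55,0,0,0.01,0,10,1,-75,0,0,0.01,0,10,1,-88,0,0,0.01,0,10,1,-96,0,0,0.01,0,10,1,-99,0,0,0.01,0,10,1,-99,0,0,0.01,0]'
python3 -m inch '[0,0,-1,0,0,0,0,0,0,-2,0,0,0,0,0,0,-2,0,0,0,0,0,0,-2,0,0,0,0]'
```

```text
clock: 17.23
eef_pos: [0.6705, 0.2408, 0.0341]
tool_rot: [0.676, 0.737, -0.001, -0.0]
ft_force: [-0.7, -0.0, -1.0]
grip_width: 0.0097
grasp_force: 57.7
clock: 17.57
eef_pos: [0.6716, 0.2413, 0.0343]
tool_rot: [0.676, 0.737, 0.001, 0.0]
ft_force: [-0.9, 0.4, 0.7]
grip_width: 0.0097
grasp_force: 57.7
```

```bash
python3 -m inch '[0,0,-1,0,0,0,0,0,0,-2,0,0,0,0,0,0,-2,0,0,0,0,0,0,-2,0,0,0,0]'
python3 -m inch '[0,0,-1,0,0,0,0,0,0,-1,0,0,0,0,0,0,-1,0,0,0,0]'
```

```text
clock: 17.9
eef_pos: [0.671, 0.241, 0.0312]
tool_rot: [0.676, 0.737, -0.0, -0.0]
ft_force: [0.4, 0.1, -0.8]
grip_width: 0.0095
grasp_force: 57.7
clock: 18.15
eef_pos: [0.671, 0.241, 0.0301]
tool_rot: [0.676, 0.737, -0.0, -0.0]
ft_force: [-0.3, 0.1, -1.0]
grip_width: 0.0095
grasp_force: 57.7
```

```bash
python3 -m inch '[0,0,0,0,0,0,32,0,0,0,0,0,0,32,0,0,0,0,0,0,32,0,0,0,0,0,0,32,0,0,5,0,0,0,32,0,0,25,0,0,0,32,0,0,55,0,0,0,32,0,0,90,0,0,0,32]'
python3 -m inch '[0,0,38,0,0,0,32,0,0,75,0,0,0,60,-20,5,100,0,0,-0.05,100,-55,15,100,0,0,-0.1,100,-90,25,100,0,0,-0.16,100,-125,35,100,0,0,-0.2,100,-160,44,100,0,0,-0.26,100,-195,53,100,0,0,-0.26,100]'
python3 -m inch '[-30,8,0,0,0,0,100,-55,14,0,0,0,0,100,-61,16,0,0,0,0,100,-61,16,0,0,0,0,100,-61,16,0,0,0,0,100]'
python3 look.py w7 scissors_mid:0.0045 forceps_mid:0.0085
```

```text
clock: 18.82
eef_pos: [0.6695, 0.2405, 0.119]
tool_rot: [0.676, 0.737, -0.002, -0.001]
ft_force: [0.7, 0.5, 0.9]
grip_width: 0.0272
grasp_force: 0.0
clock: 19.48
eef_pos: [0.4744, 0.2942, 0.221]
tool_rot: [0.767, 0.642, 0.001, 0.0]
ft_force: [0.4, 0.7, 0.1]
grip_width: 0.0848
grasp_force: 0.0
clock: 19.9
eef_pos: [0.4157, 0.3104, 0.2211]
tool_rot: [0.766, 0.643, 0.001, 0.0]
ft_force: [-0.5, -0.3, -0.3]
grip_width: 0.0858
grasp_force: 0.0
t 19.95 tcp [0.4162 0.3102 0.2208] yaw y -10.0 tilt [ 0.002  0.001 -1.   ] grip 0.0852
scissors_mid 0.8 mean [0.4295 0.3388] ang 70.0 ext [0.064 0.142] rect [423.  346.9] [143.  63.] 80.4
  spot 0.65 [263. 137.] [0.4317 0.3443 0.0045] shift mm [15.5 34.1]
forceps_mid 0.76 mean [0.6737 0.2321] ang 96.1 ext [0.054 0.131] rect [663.8 239.4] [ 54. 132.] 17.3
  spot 0.9 [469. 185.] [0.675  0.242  0.0085] shift mm [258.8 -68.2]
```

View pics/w7.png

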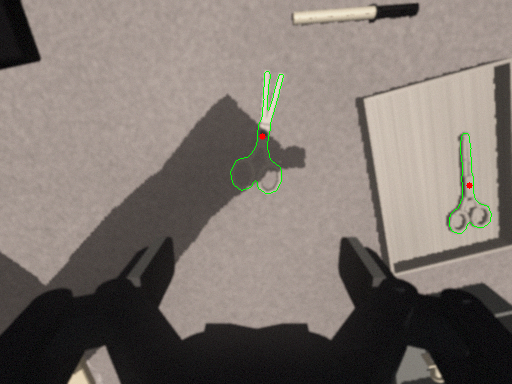

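The scissors point up-right in the image, about 10° off vertical: pivot at (263,133), rings at (256,178). The forceps lie lengthwise on the right of the tray at (469,185). I grip the scissors.

```bash
python3 -m inch '[15,35,-30,0,0,-0.09,100,15,35,-75,0,0,-0.17,90,15,35,-115,0,0,-0.17,80,15,35,-147,0,0,-0.17,70,15,35,-173,0,0,-0.17,60,15,35,-188,0,0,-0.17,60,15,35,-194,0,0,-0.17,60,15,35,-196,0,0,-0.17,60]'
python3 -m inch '[0,0,0,0,0,0,0,0,0,0,0,0,0,0,0,0,0,0,0,0,0,0,0,0,0,0,0,0,0,0,0,0,0,0,0,0,0,0,0,0,0,0,0,0,0,0,0,0,0,0,0,0,0,0,0,0]'
python3 -m inch '[0,0,10,0,0,0,0,0,0,30,0,0,0,0,0,0,55,0,0,0,0,0,0,80,0,0,0,0,0,0,95,0,0,0,0,0,0,105,0,0,0,0,0,0,105,0,0,0,0]'
```

```text
clock: 20.82
eef_pos: [0.4298, 0.3441, 0.0226]
tool_rot: [0.818, 0.575, -0.002, 0.0]
ft_force: [0.4, 0.1, -0.1]
grip_width: 0.0511
grasp_force: 0.0
clock: 21.48
eef_pos: [0.4314, 0.3459, 0.0262]
tool_rot: [0.818, 0.575, 0.002, 0.0]
ft_force: [0.0, -0.7, 6.0]
grip_width: 0.0115
grasp_force: 59.1
clock: 22.07
eef_pos: [0.4312, 0.346, 0.1322]
tool_rot: [0.818, 0.575, 0.002, -0.0]
ft_force: [0.6, -0.1, 0.2]
grip_width: 0.0113
grasp_force: 58.7
```

```bash
python3 -m inch '[10,-5,5,0,0,0.08,0,35,-18,5,0,0,0.18,0,65,-34,5,0,0,0.28,0,95,-50,5,0,0,0.38,0,125,-66,5,0,0,0.43,0,150,-79,5,0,0,0.43,0,164,-86,5,0,0,0.43,0,167,-88,5,0,0,0.43,0]'
python3 -m inch '[0,0,0,0,0,0,0,0,0,0,0,0,0,0]'
python3 look.py w8 tray:0.025 scissors_mid:0.118
```

```text
clock: 22.73
eef_pos: [0.5989, 0.2547, 0.1322]
tool_rot: [0.678, 0.735, -0.001, -0.0]
ft_force: [-0.5, 0.1, -0.3]
grip_width: 0.0114
grasp_force: 58.7
clock: 22.9
eef_pos: [0.5958, 0.257, 0.133]
tool_rot: [0.676, 0.737, -0.001, -0.001]
ft_force: [0.2, 0.3, -0.5]
grip_width: 0.0114
grasp_force: 58.7
t 22.95 tcp [0.5956 0.2574 0.1334] yaw y 4.9 tilt [-0.002 -0.001 -1.   ] grip 0.012
tray 0.61 mean [0.6359 0.302 ] ang 117.6 ext [0.211 0.254] rect [635.4 261.5] [161. 232.] 5.5
  spot 0.69 [298. 183.] [0.6316 0.2693 0.025 ] shift mm [36.  11.9]
scissors_mid 0.71 mean [0.5958 0.2772] ang 94.9 ext [0.02  0.123] rect [597.7 266. ] [ 20. 123.] 5.8
  spot 0.92 [256. 242.] [0.5967 0.2607 0.118 ] shift mm [1.  3.3]
```

View pics/w8.png

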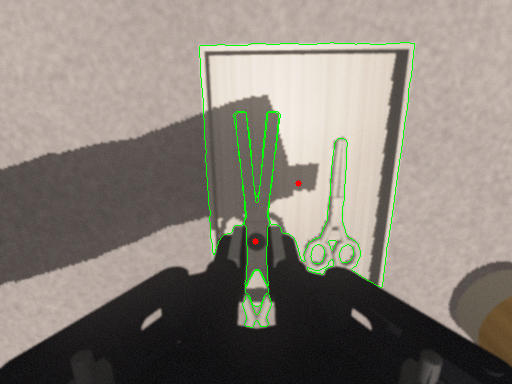

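The scissors hang lengthwise on the tray's left, and the forceps lie flat on the right with rings at (333,252). The slot is free, so I lower them.

```bash
python3 -m inch '[2,0,-15,0,0,0,0,3,0,-35,0,0,0,0,3,0,-55,0,0,0,0,3,0,-75,0,0,0,0,3,0,-88,0,0,0,0,3,0,-96,0,0,0,0,3,0,-99,0,0,0,0,3,0,-99,0,0,0,0]'
python3 -m inch '[0,0,-1,0,0,0,0,0,0,-2,0,0,0,0,0,0,-3,0,0,0,0,0,0,-3,0,0,0,0]'
```

```text
clock: 23.82
eef_pos: [0.5996, 0.2573, 0.0349]
tool_rot: [0.676, 0.737, -0.0, -0.0]
ft_force: [0.2, 0.3, 0.0]
grip_width: 0.0116
grasp_force: 58.8
clock: 24.15
eef_pos: [0.6005, 0.2572, 0.033]
tool_rot: [0.676, 0.737, 0.001, 0.0]
ft_force: [-0.4, 0.5, 0.7]
grip_width: 0.0118
grasp_force: 58.8
```

```bash
python3 -m inch '[0,0,-1,0,0,0,0,0,0,-2,0,0,0,0,0,0,-2,0,0,0,0,0,0,-2,0,0,0,0]'
python3 -m inch '[0,0,0,0,0,0,32,0,0,0,0,0,0,32,0,0,0,0,0,0,32,0,0,0,0,0,0,32,0,0,5,0,0,0,32,0,0,25,0,0,0,32,0,0,55,0,0,0,32,0,0,90,0,0,0,32]'
python3 -m inch '[-10,0,38,0,0,0,32,-30,0,75,0,0,0,32,-65,0,105,0,0,0,32,-100,0,120,0,0,0,32,-135,0,120,0,0,0,32,-165,0,120,0,0,0,32,-180,0,120,0,0,0,32,-180,0,120,0,0,0,32]'
python3 - <<'E'
from h import *
im=bot.camera("top"); cv2.imwrite("pics/end.png",cv2.resize(im[100:260,70:450],None,fx=2,fy=2,interpolation=2))
c=cam("top")
for n,z in dict(forceps_mid=.0085,scissors_mid=.0085,syringe_mid=.0155,pot=.004,dish=0,tray=0,box=0,tape=0,pen=0,tin=0).items():
    for k in bot.spot_point("top",n)[:1]: print(n,round(k["confidence"],2),ray(c,k["uv"],z).round(4))
E
```

```text
clock: 24.48
eef_pos: [0.6001, 0.257, 0.0303]
tool_rot: [0.676, 0.737, 0.0, 0.0]
ft_force: [-0.2, -0.7, -1.4]
grip_width: 0.0116
grasp_force: 58.8
clock: 25.15
eef_pos: [0.5985, 0.2564, 0.1193]
tool_rot: [0.676, 0.737, -0.002, -0.001]
ft_force: [0.1, -0.4, 0.7]
grip_width: 0.027
grasp_force: 0.0
clock: 25.82
eef_pos: [0.417, 0.2568, 0.2416]
tool_rot: [0.676, 0.737, 0.0, -0.0]
ft_force: [-0.8, 0.2, 0.7]
grip_width: 0.0273
grasp_force: 0.0
forceps_mid 0.67 [[0.6783 0.2432 0.0085]]
scissors_mid 0.91 [[0.6078 0.2555 0.0085]]
syringe_mid 0.77 [[ 0.6347 -0.0128  0.0155]]
pot 0.56 [[ 0.6005 -0.249   0.004 ]]
dish 0.78 [[ 0.6038 -0.258   0.    ]]
tray 0.6 [[0.6294 0.2553 0.    ]]
box 0.58 [[ 0.6247 -0.0021  0.    ]]
tape 0.67 [[ 0.4355 -0.0012  0.    ]]
pen 0.39 [[0.5402 0.4537 0.    ]]
tin 0.81 [[ 0.5333 -0.4655  0.    ]]
```

View pics/end.png

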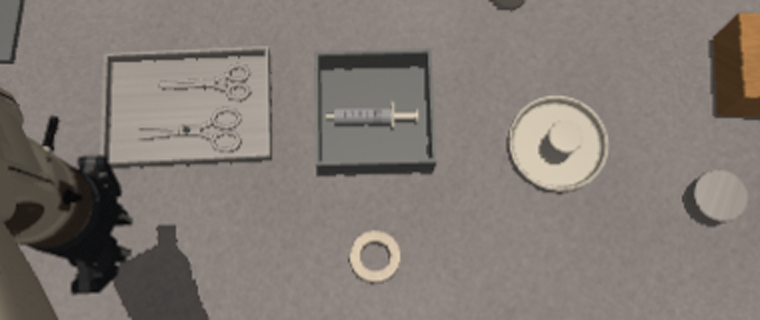

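The picture shows the forceps (205,85) and scissors (190,130) side by side in the tray, the syringe (370,115) in the box and the pot (563,138) upright in the dish. The tape and tin are where they were; the pen is behind the arm, and the network still finds it in its place.

```bash
python3 -c "
from workcell import bot
print(bot.job_done())"
```

```text
the job is handed in; nothing more can be done
None
```

The job is handed in at about 26 s of robot time (no verdict was returned): the forceps and scissors lie side by side in the tray, the syringe is in the box, the pot stands upright in the dish, and the tape, pen and tin look undisturbed.

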